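# Open the handleless cupboard by its push catch

## Task

The small handleless cupboard on the bench is held shut by a push-to-open catch, and a carton stands in the way of its door. Slide the carton along the bench until it is well clear of the door's swing, press the door in near its right-hand edge and let go, so that the catch springs it ajar, and then swing it wide open, about square to the cupboard, with a finger behind its edge. Push and touch only, never grip or lift anything; the door must not hit the carton, and the other loose things stay where they lie.

Things in the scene. Friction and masses are not known exactly. Their poses are not given: they have to be found in the camera images.
- cupboard: shallow bench-top cupboard, 230 mm wide (y), 130 mm deep (x) and 260 mm high, pale wood with a grey plinth, too firm on the bench to be moved; origin: centre of its underside on the bench, the door's hinge axis lies 72 mm before and 113 mm left of it; at yaw 0 its door faces the robot (-x) and its y points to the robot's left
- cupboard_door: door panel 228 wide, 226 high (32 to 258 above the bench), 16 thick, flat white front, no handle; front face 88 before the cupboard's origin, back 7 before the carcass. Origin: on the hinge axis (left edge, plane of its back), 145 above the bench; -x points out of the front, -y to the free edge, 227 away. A steel strike on its back, 182 to 201 from the hinge, sticks out 41 at height 140 (all mm)
- door_hinge (a joint): door angle, rad: 0 shut, below 0 pressed in (stop -0.028), grows as the free edge swings to the robot, then left; 1.57 square, stop 1.9. Pressed past -0.016 (4 mm at the edge, some 5 N; stop at 6 mm) and let go, the catch frees it for good; its damped spring pushes it in under 1 s to about 0.28 (edge 60 mm out). From there it swings by light friction (0.5 N) and stays where left
- door_axis (a point): top end of the door's vertical hinge axis, at the cupboard's left front edge, 258 mm above the bench
- door_press (a point): a good place to press: on the door's front face, 20 mm from its free (right-hand) edge and 28 mm below its top (232 mm above the bench when upright as always)
- door_free_edge (a point): top back corner of the door's free edge, 227 mm from the hinge axis, 258 mm above the bench; moves with the door
- hinge_carton: brown and red carton 110 x 60 x 50 mm, about 0.3 kg, loose on the bench close before the shut door, long side roughly along it. Origin: centre of its underside; own x along the 110 mm, z up. To let the 227 mm door pass, its centre belongs more than 255 mm from the hinge axis; the bench to the right of the cupboard's front is free for it
- tape_measure: yellow tape measure 90 x 73 x 38 mm, left of the cupboard, to be left alone; origin: centre of its underside
- screwdriver: yellow screwdriver, 208 mm long, 27 mm high, lying at the left front of the cupboard, to be left alone; origin: below its middle, on the bench
- try_square: try square with wooden stock, 118 x 190 x 19 mm, lying to the right of the cupboard near the back, to be left alone; origin: centre of its underside

How it is judged:
By the outcome, as a careful person would: the job done as asked, in the order asked, and still so for the second after the job is handed in, with the robot touching nothing.
It also fails if it takes over 54 s, if anything falls off the work surface, if the arm or the gripper's body presses on something with over 40 N, if the wrist force passes 120 N, or if a joint passes its speed limit or range.

## Robot

A 7-joint arm with a two-finger parallel gripper is mounted at the origin on a cart in front of the work surface, level with it; the furniture and walls round the work are solid. World frame = base frame: x ahead of the robot, y to its left, z up, the work surface at z = 0. Lengths are in m, angles in rad, forces in N, time in s.
With the tool pointing down it reaches from about 0.4 to 0.85 m from the base axis. Payload 10.4 kg.
Tool frame: the origin (TCP) lies midway between the tips of the shut fingers; the grasp point (between the pads) lies 19 mm behind it (manip.grasp_offset is the distance from the TCP to the grasp point, in m); z points along the fingers, y is the line along which they close (so a half turn about z gives the same grasp; the last joint's range is limited). The gripper opens to 85 mm and grips with 20 to 120 N. Pads are 22 mm wide; open, the fingers measure 114 mm over their backs; the gripper's body (76 mm by 85 mm) begins 54 mm behind the grasp point. The pads swing forward as they close: fully open they stand 13 mm farther back than shut.
Start: joints at [1.087, 0.332, -0.065, 1.46, 0.022, 1.35, -0.088], TCP at [0.278, -0.56, 0.231] pointing down, gripper open.
Joint ranges: [-2.6, 2.6], [-0.5, 2.12], [-1.47, 1.34], [0.16, 2.42], [-1.27, 4.41], [0.06, 2.06], [-2.6, 2.6]. Speed limits (rad/s): [2.22, 2.22, 2.79, 2.79, 3.14, 3.14, 3.14].

## Interface

Orientations are given as a unit quaternion [x, y, z, w].
In Python, from workcell import manip, camrig, hand_in gives the robot as it stands (manip), with the cameras (camrig) and the job as plain functions.
- The arm moves only by the tool tcp_steps, called after "Call:" as name(argument=value, ...), one argument or row to a line, values as JSON. Schema: {"type":"object","properties":{"motion":{"type":"array","items":{"type":"object","properties":{"ax":{"type":"number"},"ay":{"type":"number"},"az":{"type":"number"},"dx":{"type":"number"},"dy":{"type":"number"},"dz":{"type":"number"},"aperture":{"type":"number"}},"additionalProperties":false,"required":["aperture"]},"minItems":1,"maxItems":20},"squeeze":{"type":"number"},"only":{"type":"string"},"quiet":{"type":"boolean"},"lines":{"type":"string"}},"required":["motion"],"additionalProperties":false}. motion is a list of rows, 1 to 20 of them, each an object with the fields ax, ay, az (a rotation vector in a scale on which 1.0 is 2 pi rad), dx, dy, dz (the shift in a scale on which 1.0 is 0.75 m), aperture (the opening from 0.0 (shut) to 1.0 (fully open)); a field left out counts as zero (the opening has to be given); each row is the pose to reach, as a shift and turn from the pose commanded when the call began, along the tool's axes at that moment; what a row does not reach only later rows make up. A row lasts 1/8 s, in which the tool goes at most 0.0625 m and 0.188 rad, less where a joint would pass 70% of its speed; a pose out of reach is approached as far as the arm can. The fingers move at their own pace and stop on an object; squeeze is the grip in N (left out, the last holds). Time passes only in rows, so rows that do not move let the fingers close. The tool returns the time, the measured TCP pose, the force, the opening and the grip force at its end. only (a regular expression) keeps the lines of the reply that match it, lines (a string "A,B") keeps lines A to B, and quiet returns only ok. Shift and turn numbers lie between -1 and 1, and a call with a number outside is refused. Input that does not fit is refused with a message, and nothing moves.
- manip.get_obs(): the state, without advancing time (a new reading comes with each control period).
- camrig.camera(name): name is "side" or "top"; returns the picture (400x640x3 uint8, blue, green, red); there is no depth.
- camrig.calibration(name): a dict with "fx", "fy", "cx", "cy" (pixels), "k1" (the pictures are not rectified: a ray, as slopes to the right and down, at radius r is drawn at 1 + k1 r^2 times it, then the intrinsics apply), "world_from_camera" (4x4, takes a point from camera to world coordinates). Camera axes: x right, y up, looking along -z (the intrinsics and any distortion apply to the point x, -y, -z); pixel columns grow to the right and rows downward; lengths in m; the calibration is good to about 2 mm. A picture is of the moment at which its call begins. calibration takes no time and is no camera call.
- hand_in(): hands the job in; it is judged then, once.
The state is a dict: "clock": time; "joint_pos": joint angles; "joint_velocities": joint speeds; "tau": joint torques, N m; "position": TCP position; "ee_rot": TCP orientation; "ft_force": force on the tool from outside, world axes, zero at the start; "torque": the same for the moment, N m; "grip_width": opening from 0.0 (shut) to 1.0 (fully open); "grasp_force": force on a finger pad.
Only numpy, scipy, OpenCV 4.12 (cv2) and the standard library are available. Lean on these libraries where they do the work, as an engineer would, in place of code of your own. Each camera call takes 0.05 s, during which the arm holds its last target. There are 200 camera calls.

## Working session

There is one attempt and no reset: what is moved stays moved. The work goes in short steps, Python scripts to look and compute and a tool call to move; the robot and the scene stay as the last step left them, time stands still between calls to the robot, and variables do not carry over. Pictures are saved under pics/ and viewed, at most 10 in all, crops included, and the job is handed in when it is done.

```bash
mkdir -p pics; ls
```

Run:
```python
from workcell import manip, camrig, hand_in
import cv2,numpy as np
for n in("top","side"):
    cv2.imwrite(f"pics/{n}0.png",camrig.camera(n)); c=camrig.calibration(n); print(n,{k:(np.round(v,4).tolist()) for k,v in c.items()})
o=manip.get_obs(); print(o["clock"],o["position"],o["ee_rot"],o["ft_force"],o["grip_width"])
```

```text
pics
workcell.py
top {'fx': 419.1112, 'fy': 419.1112, 'cx': 320.7483, 'cy': 202.7578, 'k1': -0.0755, 'world_from_camera': [[0.0289, 0.992, -0.1231, 0.3938], [-0.9994, 0.0264, -0.0217, 0.0055], [-0.0183, 0.1236, 0.9922, 1.4632], [0.0, 0.0, 0.0, 1.0]]}
side {'fx': 479.9703, 'fy': 479.9703, 'cx': 321.8507, 'cy': 206.4566, 'k1': -0.0359, 'world_from_camera': [[-0.6494, 0.5284, -0.5469, -0.145], [-0.7604, -0.4593, 0.4591, 0.5873], [-0.0086, 0.714, 0.7001, 1.028], [0.0, 0.0, 0.0, 1.0]]}
0.1 [ 0.27776174 -0.5595103   0.23059369] [ 9.73570476e-01  2.28385875e-01 -1.72428039e-04 -6.24779008e-04] [-0.61726821 -0.85525357 -0.42600592] 1.0046427987748154
```

View pics/top0.png

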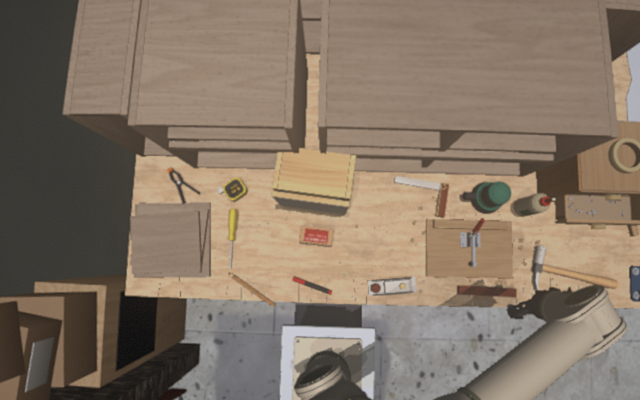

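View pics/side0.png

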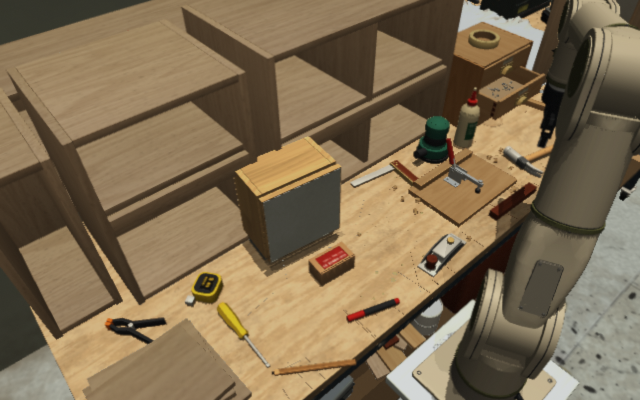

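The top view shows the cupboard top at about (275-355, 150-213), with the carton in front of it at (317, 235). The side view shows the door as a grey face at (255-340, 165-255) and the carton at (332, 262). I'll zoom in on the edges.

Run:
```python
import cv2,numpy as np
t=cv2.imread("pics/top0.png");s=cv2.imread("pics/side0.png")
a=cv2.resize(t[140:260,265:365],None,fx=4,fy=4,interpolation=cv2.INTER_CUBIC)
b=cv2.resize(s[135:285,230:365],None,fx=3,fy=3,interpolation=cv2.INTER_CUBIC)
c=np.zeros((480,805,3),np.uint8);c[:480,:400]=a;c[:450,400:805]=b
cv2.imwrite("pics/crop0.png",c[:,:800])
```

Create h.py:
```python
from workcell import manip, camrig, hand_in
import cv2,numpy as np
from scipy.spatial.transform import Rotation as R
def ray(n,u,v):
    c=camrig.calibration(n);K=np.array([[c["fx"],0,c["cx"]],[0,c["fy"],c["cy"]],[0,0,1]])
    x,y=cv2.undistortPoints(np.array([[[u,v]]],float),K,np.array([c["k1"],0,0,0]))[0,0]
    T=np.array(c["world_from_camera"]);return T[:3,3],T[:3,:3]@np.array([x,-y,-1])
def onz(n,u,v,z):
    o,d=ray(n,u,v);return o+d*(z-o[2])/d[2]
def tool(dw):  # world shift -> tool axes now
    return R.from_quat(manip.get_obs()["ee_rot"]).inv().apply(dw)
```

```text
(no output)
```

View pics/crop0.png

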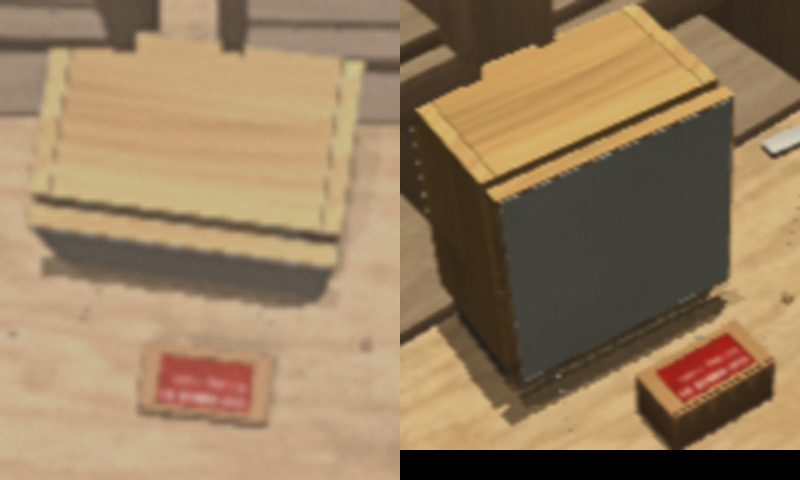

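In the crop, the door's top front edge runs from about (272.5, 195.5) to (348.8, 206.2) in the top view. In the side view it runs from (263.3, 201.7) to (341, 167.3). The carton's top corners are near (301, 227), (333, 229), (332, 246) and (300, 243).

Run:
```python
from h import *
P=lambda n,x,y,z:onz(n,*( (265+x/4,140+y/4) if n=="top" else (230+(x-400)/3,135+y/3)),z)
tl,tr=P("top",30,222,.258),P("top",337,265,.258)
sl,sr=P("side",500,200,.258),P("side",733,97,.258)
for a,b in((tl,tr),(sl,sr)):print(a,b,np.linalg.norm(b-a),np.degrees(np.arctan2((b-a)[0],-(b-a)[1])))
ct=[P("top",*p,.05)[:2] for p in((147,348),(274,355),(268,425),(138,413))]
cs=[P("side",*p,.05)[:2] for p in((636,380),(740,322),(774,360),(678,417))]
for c in(ct,cs):print(np.round(c,4).tolist(),np.mean(c,0))
# door normal etc
l=(tl+sl)/2;r=(tr+sr)/2;e=(r-l)[:2];e/=np.linalg.norm(e);n=np.array([-e[1]*-1,0])
out=np.array([e[1],-e[0]]);out=out if out[0]<0 else -out
m=(l+r)[:2]/2
fl,fr=m-.114*e,m+.114*e
hinge=fl-.016*out
print("e",e,"out",out,"hinge",hinge,"freefront",fr,"press",fr-.02*e)
o=manip.get_obs();q=R.from_quat(o["ee_rot"]);print(q.as_matrix())
```

```text
[0.56081962 0.17303269 0.258     ] [ 0.53528625 -0.05087365  0.258     ] 0.2253574962972315 -6.505673961096112
[0.55768051 0.17449017 0.258     ] [ 0.53132594 -0.04446317  0.258     ] 0.22053374121708688 -6.863454437668607
[[0.4849, 0.0982], [0.4819, -0.0091], [0.423, -0.0056], [0.4299, 0.1039]] [0.45493485 0.04684043]
[[0.4852, 0.1054], [0.4756, -0.0079], [0.4232, -0.0006], [0.4308, 0.1039]] [0.45369191 0.05018997]
e [-0.11636962 -0.99320598] out [-0.99320598  0.11636962] hinge [0.57543551 0.17441008] freefront [ 0.53301194 -0.05017897] press [ 0.53533934 -0.03031485]
[[ 8.95679725e-01  4.44699274e-01 -6.21123097e-04]
 [ 4.44699705e-01 -8.95679004e-01  1.13777254e-03]
 [-5.03602959e-05 -1.29529305e-03 -9.99999160e-01]]
```

The manual's scale: shifts go in shares of 0.75 m and turns go in shares of 2 pi rad. Converting my numbers, -0.563 m / 0.75 = -0.7507, 0.484 m / 0.75 = 0.6453, -1.05 rad / 6.2832 = -0.1671.

Call:
tcp_steps(
  motion=[
    {"az":-0.0271,"dx":0.6453,"dy":-0.7507,"aperture":0.45},
    {"az":-0.0557,"dx":0.6453,"dy":-0.7507,"aperture":0.45},
    {"az":-0.0796,"dx":0.6453,"dy":-0.7507,"aperture":0.45},
    {"az":-0.1114,"dx":0.6453,"dy":-0.7507,"aperture":0.45},
    {"az":-0.1385,"dx":0.6453,"dy":-0.7507,"aperture":0.45},
    {"az":-0.1671,"dx":0.6453,"dy":-0.7507,"aperture":0.45},
    {"az":-0.1671,"dx":0.6453,"dy":-0.7507,"aperture":0.45},
    {"az":-0.1671,"dx":0.6453,"dy":-0.7507,"aperture":0.45},
    {"az":-0.1671,"dx":0.6453,"dy":-0.7507,"aperture":0.45},
    {"az":-0.1671,"dx":0.6453,"dy":-0.7507,"aperture":0.45},
    {"az":-0.1671,"dx":0.6453,"dy":-0.7507,"aperture":0.45},
    {"az":-0.1671,"dx":0.6453,"dy":-0.7507,"aperture":0.45},
    {"az":-0.1671,"dx":0.6453,"dy":-0.7507,"aperture":0.45},
    {"az":-0.1671,"dx":0.6453,"dy":-0.7507,"aperture":0.45},
    {"az":-0.1671,"dx":0.6453,"dy":-0.7507,"aperture":0.45},
    {"az":-0.1671,"dx":0.6453,"dy":-0.7507,"aperture":0.45},
  ],
)

```text
clock: 2.1
position: [0.4612, 0.1585, 0.2314]
ee_rot: [0.729, 0.685, -0.0, 0.0]
ft_force: [0.1, 0.3, 0.4]
grip_width: 0.455
grasp_force: 0.0
```

Run:
```python
from h import *
o=manip.get_obs();print(o["clock"],o["position"],R.from_quat(o["ee_rot"]).as_matrix().round(3),o["grip_width"])
```

```text
2.1 [0.46121746 0.15854905 0.23136489] [[ 0.062  0.998  0.   ]
 [ 0.998 -0.062 -0.001]
 [-0.001  0.    -1.   ]] 0.4548030197059231
```

Scaled: 0.209 m / 0.75 = 0.2787, 0.16 m / 0.75 = 0.2133.

Call:
tcp_steps(
  motion=[
    {"dz":0.0667,"aperture":0.45},
    {"dz":0.1467,"aperture":0.45},
    {"dz":0.2133,"aperture":0.45},
    {"dz":0.26,"aperture":0.45},
    {"dz":0.2787,"aperture":0.45},
    {"dz":0.2787,"aperture":0.45},
  ],
)

```text
clock: 2.85
position: [0.4611, 0.1594, 0.0224]
ee_rot: [0.728, 0.685, -0.0, -0.0]
ft_force: [-0.6, 0.1, 0.8]
grip_width: 0.449
grasp_force: 0.0
```

Call:
tcp_steps(
  motion=[
    {"dx":-0.0267,"aperture":0.45},
    {"dx":-0.0467,"aperture":0.45},
    {"dx":-0.0667,"aperture":0.45},
    {"dx":-0.0867,"aperture":0.45},
    {"dx":-0.1067,"aperture":0.45},
    {"dx":-0.1333,"aperture":0.45},
    {"dx":-0.16,"aperture":0.45},
    {"dx":-0.1867,"aperture":0.45},
    {"dx":-0.2133,"aperture":0.45},
    {"dx":-0.24,"aperture":0.45},
  ],
)

```text
clock: 4.1
position: [0.4501, -0.0209, 0.0224]
ee_rot: [0.728, 0.686, 0.0, -0.0]
ft_force: [0.7, 4.5, 2.2]
grip_width: 0.452
grasp_force: 1.6
```

Run:
```python
from h import *
t=camrig.camera("top");s=camrig.camera("side")
a=np.vstack([t[140:300,240:440],s[160:320,250:450]])
cv2.imwrite("pics/p1.png",cv2.resize(np.hstack([a[:160],a[160:]]),None,fx=2,fy=2))
```

```text
(no output)
```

View pics/p1.png

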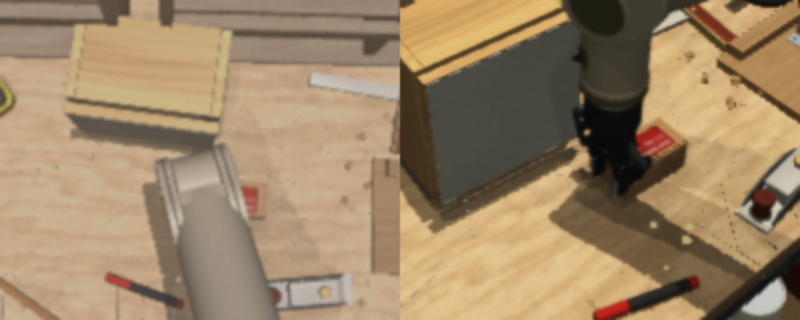

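The carton is sliding straight and is now right of the door's middle, at about (250, 200) in the left half of the crop. I'll push it 8 cm more, then back off and rise.

Scaled: -0.205 m / 0.75 = -0.2733, -0.06 m / 0.75 = -0.08.

Call:
tcp_steps(
  motion=[
    {"dx":-0.0267,"aperture":0.45},
    {"dx":-0.0533,"aperture":0.45},
    {"dx":-0.08,"aperture":0.45},
    {"dx":-0.1,"aperture":0.45},
    {"dx":-0.1133,"aperture":0.45},
    {"dx":-0.0667,"aperture":0.45},
    {"dx":-0.04,"dz":-0.04,"aperture":0.3},
    {"dx":-0.04,"dz":-0.12,"aperture":0},
    {"dx":-0.04,"dz":-0.2,"aperture":0},
    {"dx":-0.04,"dz":-0.2667,"aperture":0},
    {"dx":-0.04,"dz":-0.2733,"aperture":0},
    {"dx":-0.04,"dz":-0.2733,"aperture":0},
  ],
)

```text
clock: 5.7
position: [0.4483, -0.0501, 0.2269]
ee_rot: [0.728, 0.685, -0.0, 0.0]
ft_force: [-0.7, -0.1, -0.6]
grip_width: -0.002
grasp_force: 0.0
```

Run:
```python
from h import *
o=manip.get_obs();Rm=R.from_quat(o["ee_rot"]);print(o["clock"],o["position"],Rm.as_matrix().round(3))
print("to standoff",tool(np.array([.455,-.022,.224])-o["position"]))
t=camrig.camera("top");s=camrig.camera("side")
cv2.imwrite("pics/p2.png",np.hstack([cv2.resize(t[140:300,240:440],None,fx=2,fy=2),cv2.resize(s[160:320,250:450],None,fx=2,fy=2)]))
```

```text
5.7 [ 0.44828208 -0.05014996  0.22691129] [[ 0.06   0.998 -0.   ]
 [ 0.998 -0.06  -0.001]
 [-0.001 -0.    -1.   ]]
to standoff [0.02850531 0.00501136 0.00289136]
```

View pics/p2.png

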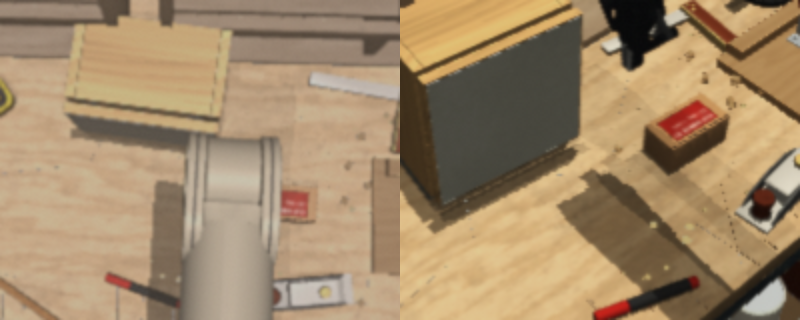

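The carton is now clear on the right, with its label at about (395, 220) in the side image. Next I'll turn the tool and stand off in front of the press point.

Scaled: 0.028 m / 0.75 = 0.0373, 0.005 m / 0.75 = 0.0067, 1.62 rad / 6.2832 = 0.2578.

Call:
tcp_steps(
  motion=[
    {"az":0.0286,"dx":0.0373,"dz":0.004,"aperture":0},
    {"az":0.0573,"dx":0.0373,"dz":0.004,"aperture":0},
    {"az":0.0859,"dx":0.0373,"dz":0.004,"aperture":0},
    {"az":0.1146,"dx":0.0373,"dz":0.004,"aperture":0},
    {"az":0.1432,"dx":0.0373,"dz":0.004,"aperture":0},
    {"az":0.1719,"dx":0.0373,"dz":0.004,"aperture":0},
    {"az":0.2005,"dx":0.0373,"dz":0.004,"aperture":0},
    {"az":0.2292,"dx":0.0373,"dy":0.0067,"dz":0.004,"aperture":0},
    {"az":0.2578,"dx":0.0373,"dy":0.0067,"dz":0.004,"aperture":0},
    {"az":0.2578,"dx":0.0373,"dy":0.0067,"dz":0.004,"aperture":0},
    {"az":0.2578,"dx":0.0373,"dy":0.0067,"dz":0.004,"aperture":0},
  ],
)

```text
clock: 7.18
position: [0.4548, -0.0222, 0.2237]
ee_rot: [0.999, -0.052, -0.001, -0.0]
ft_force: [-0.1, -0.2, 0.0]
grip_width: 0.002
grasp_force: 0.0
```

Run:
```python
from h import *
o=manip.get_obs();print(o["clock"],o["position"],R.from_quat(o["ee_rot"]).as_matrix().round(3))
c=onz("side",395,220,.05);print(c,np.linalg.norm(c[:2]-[.575,.174]))
print("press",tool(np.array([.5353,-.0303,.224])-o["position"]))
```

```text
7.175 [ 0.45482861 -0.02224583  0.22366575] [[ 0.994 -0.105 -0.001]
 [-0.105 -0.994  0.   ]
 [-0.001 -0.    -1.   ]]
[ 0.44179274 -0.17460195  0.05      ] 0.3731855996618172
press [ 0.08087191 -0.00042288 -0.00042582]
```

Scaled: 0.062 m / 0.75 = 0.0827, 0.058 m / 0.75 = 0.0773.

Call:
tcp_steps(
  motion=[
    {"dx":0.04,"aperture":0},
    {"dx":0.0667,"aperture":0},
    {"dx":0.0773,"aperture":0},
    {"dx":0.0827,"aperture":0},
    {"dx":0.0827,"aperture":0},
  ],
)

```text
clock: 7.8
position: [0.5165, -0.0289, 0.2243]
ee_rot: [0.999, -0.054, -0.0, 0.0]
ft_force: [-0.6, -0.5, -0.6]
grip_width: -0.0
grasp_force: 0.0
```

Call:
tcp_steps(
  motion=[
    {"dx":0.0027,"aperture":0},
    {"dx":0.0053,"aperture":0},
    {"dx":0.0053,"aperture":0},
  ],
)

```text
clock: 8.18
position: [0.5208, -0.0296, 0.2244]
ee_rot: [0.999, -0.055, 0.0, 0.0]
ft_force: [-0.0, 0.8, 0.3]
grip_width: -0.002
grasp_force: 0.0
```

Call:
tcp_steps(
  motion=[
    {"dx":0.0027,"aperture":0},
    {"dx":0.0053,"aperture":0},
    {"dx":0.0053,"aperture":0},
  ],
)

```text
clock: 8.55
position: [0.5249, -0.0299, 0.2243]
ee_rot: [0.999, -0.055, 0.0, -0.0]
ft_force: [-0.0, -0.2, 0.5]
grip_width: -0.002
grasp_force: 0.0
```

Scaled: 0.003 m / 0.75 = 0.004, 0.002 m / 0.75 = 0.0027.

Call:
tcp_steps(
  motion=[
    {"dx":0.0027,"aperture":0},
    {"dx":0.004,"aperture":0},
    {"dx":0.004,"aperture":0},
  ],
)

```text
clock: 8.93
position: [0.5275, -0.0303, 0.2243]
ee_rot: [0.999, -0.055, -0.0, 0.0]
ft_force: [-4.9, -0.2, 2.4]
grip_width: -0.004
grasp_force: 2.1
```

Call:
tcp_steps(
  motion=[
    {"dx":0.0027,"aperture":0},
    {"dx":0.0027,"aperture":0},
  ],
)

```text
clock: 9.18
position: [0.5296, -0.0306, 0.2243]
ee_rot: [0.999, -0.055, -0.0, 0.0]
ft_force: [-4.7, -1.4, 1.8]
grip_width: -0.002
grasp_force: 2.1
```

Scaled: 0.0015 m / 0.75 = 0.002.

Call:
tcp_steps(
  motion=[
    {"dx":0.002,"aperture":0},
    {"dx":0.002,"aperture":0},
    {"dx":0.002,"aperture":0},
  ],
)

```text
clock: 9.55
position: [0.5311, -0.0309, 0.2242]
ee_rot: [0.999, -0.055, -0.0, 0.0]
ft_force: [-4.5, -1.5, 1.6]
grip_width: 0.003
grasp_force: 2.3
```

Call:
tcp_steps(
  motion=[
    {"dx":-0.0533,"aperture":0},
    {"dx":-0.12,"aperture":0},
    {"dx":-0.14,"aperture":0},
    {"dx":-0.14,"aperture":0},
    {"dx":-0.14,"aperture":0},
    {"dx":-0.14,"aperture":0},
    {"dx":-0.14,"aperture":0},
    {"dx":-0.14,"aperture":0},
  ],
)

```text
clock: 10.55
position: [0.427, -0.0191, 0.2242]
ee_rot: [0.999, -0.054, -0.0, -0.0]
ft_force: [-0.5, -0.4, -0.3]
grip_width: -0.001
grasp_force: 0.0
```

Run:
```python
from h import *
t=camrig.camera("top");s=camrig.camera("side")
cv2.imwrite("pics/p3.png",np.hstack([cv2.resize(t[140:280,250:350],None,fx=4,fy=4),cv2.resize(s[130:270,240:340],None,fx=4,fy=4)]))
```

```text
(no output)
```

View pics/p3.png

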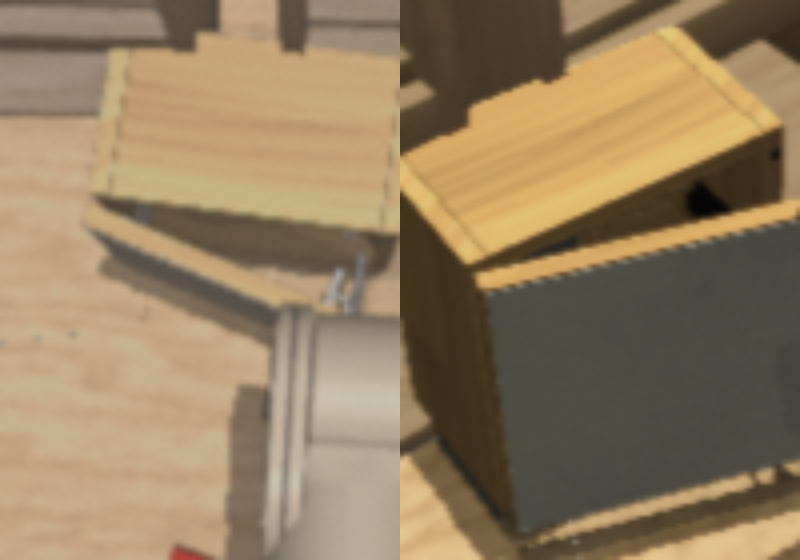

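The door is ajar in both views, with its top edge running from (85, 215) to the lower right in the top crop. Now I'll work out the path around its edge and the opening arc.

Run:
```python
from h import *
o=manip.get_obs();print(o["joint_pos"].round(2) if hasattr(o["joint_pos"],'round') else o["joint_pos"])
H=np.array([.577,.174]);e=np.array([-.116,-.993]);out=np.array([-.993,.116]);p=np.array(o["position"])
f=lambda x,y:tool(np.array([x,y,p[2]])-p).round(3)
for q in((.43,-.11),(.493,-.108),(.524,-.031)):print(f(*q))
p0=np.array([.524,-.031])
for i,th in enumerate(np.linspace(.3,1.55,11)):
    u=np.cos(th)*e+np.sin(th)*out;w=np.sin(th)*e-np.cos(th)*out
    q=H+(.205-.0025*i)*u+(.011*abs(np.cos(th))+.015*abs(np.sin(th)))*w
    print(round(th,2),q.round(3),tool(np.array([*(q-p0),0])).round(3))
```

```text
[ 0.9  -0.09 -0.89  1.92 -0.07  1.28 -1.65]
[ 0.013  0.09  -0.   ]
[ 0.075  0.081 -0.   ]
[ 0.098  0.001 -0.   ]
0.3 [ 0.508 -0.019] [-0.017 -0.01   0.   ]
0.42 [ 0.487 -0.008] [-0.04  -0.019  0.   ]
0.55 [0.467 0.006] [-0.061 -0.031  0.   ]
0.68 [0.449 0.022] [-0.08  -0.045  0.   ]
0.8 [0.434 0.041] [-0.098 -0.061  0.   ]
0.92 [0.42  0.061] [-0.113 -0.08   0.   ]
1.05 [0.41  0.082] [-0.126 -0.1    0.   ]
1.18 [0.402 0.105] [-0.136 -0.122  0.   ]
1.3 [0.397 0.128] [-0.144 -0.145  0.   ]
1.42 [0.395 0.152] [-0.148 -0.168  0.   ]
1.55 [0.396 0.176] [-0.149 -0.192  0.   ]
```

Scaled: 0.098 m / 0.75 = 0.1307, 0.09 m / 0.75 = 0.12.

Call:
tcp_steps(
  motion=[
    {"dx":0.0067,"dy":0.0667,"aperture":0},
    {"dx":0.0173,"dy":0.12,"aperture":0},
    {"dx":0.06,"dy":0.1173,"aperture":0},
    {"dx":0.1,"dy":0.108,"aperture":0},
    {"dx":0.1107,"dy":0.08,"aperture":0},
    {"dx":0.12,"dy":0.04,"aperture":0},
    {"dx":0.1307,"dy":0.0013,"aperture":0},
    {"dx":0.1307,"dy":0.0013,"aperture":0},
    {"dx":0.1307,"dy":0.0013,"aperture":0},
  ],
)

```text
clock: 11.78
position: [0.524, -0.0315, 0.2241]
ee_rot: [0.998, -0.055, -0.0, 0.0]
ft_force: [-0.9, -0.5, -0.5]
grip_width: -0.002
grasp_force: 0.0
```

Run:
```python
from h import *
s=camrig.camera("side")
cv2.imwrite("pics/p4.png",cv2.resize(s[100:270,240:400],None,fx=3,fy=3))
```

```text
(no output)
```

View pics/p4.png

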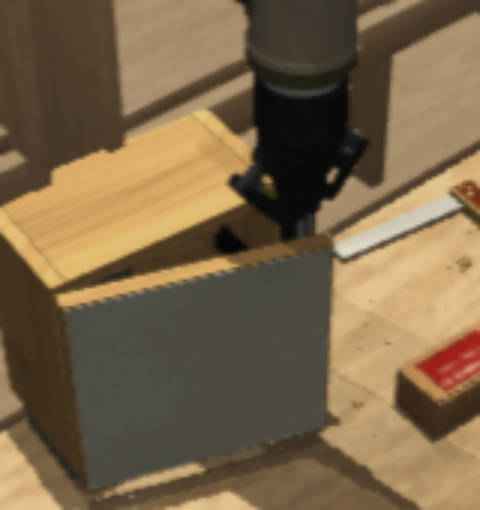

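The fingertips are behind the door's free edge, at about (298, 235) in the crop, and touching nothing. I'll sweep along the arc.

Scaled: -0.175 m / 0.75 = -0.2333, -0.17 m / 0.75 = -0.2267.

Call:
tcp_steps(
  motion=[
    {"dx":-0.0133,"dy":-0.008,"aperture":0},
    {"dx":-0.0227,"dy":-0.0133,"aperture":0},
    {"dx":-0.0373,"dy":-0.0187,"aperture":0},
    {"dx":-0.0533,"dy":-0.0253,"aperture":0},
    {"dx":-0.068,"dy":-0.0333,"aperture":0},
    {"dx":-0.0813,"dy":-0.0413,"aperture":0},
    {"dx":-0.1067,"dy":-0.06,"aperture":0},
    {"dx":-0.1307,"dy":-0.0813,"aperture":0},
    {"dx":-0.1507,"dy":-0.1067,"aperture":0},
    {"dx":-0.168,"dy":-0.1333,"aperture":0},
    {"dx":-0.1813,"dy":-0.1627,"aperture":0},
    {"dx":-0.188,"dy":-0.1787,"aperture":0},
    {"dx":-0.192,"dy":-0.1933,"aperture":0},
    {"dx":-0.1947,"dy":-0.208,"aperture":0},
    {"dx":-0.1973,"dy":-0.22,"aperture":0},
    {"dx":-0.1973,"dy":-0.2267,"aperture":0},
    {"dx":-0.1973,"dy":-0.2333,"aperture":0},
    {"dx":-0.1973,"dy":-0.2333,"aperture":0},
  ],
)

```text
clock: 14.08
position: [0.3962, 0.1595, 0.2243]
ee_rot: [0.999, -0.054, -0.0, -0.0]
ft_force: [-0.7, -0.4, 0.3]
grip_width: -0.0
grasp_force: 0.0
```

Run:
```python
from h import *
t=camrig.camera("top");s=camrig.camera("side")
cv2.imwrite("pics/p5.png",np.hstack([cv2.resize(t[140:280,230:360],None,fx=3,fy=3),cv2.resize(s[130:270,210:340],None,fx=3,fy=3)]))
```

```text
(no output)
```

View pics/p5.png

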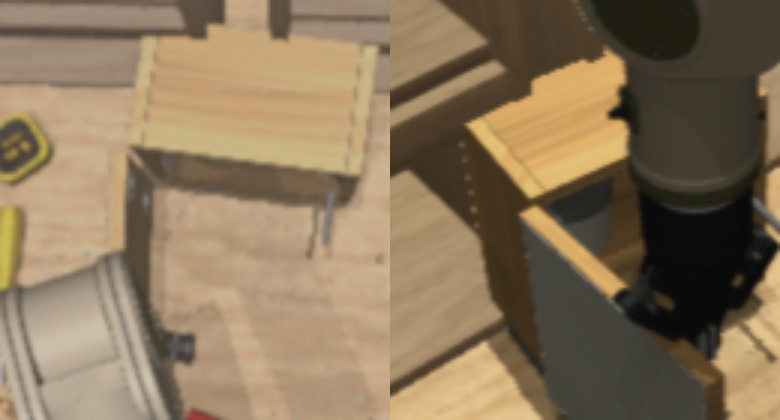

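The door stands nearly square. In the side crop its top front edge runs from (523, 215) to (703, 395), so I'll compute the angle.

Run:
```python
from h import *
P=lambda x,y:onz("side",210+(x-390)/3,130+y/3,.258)
T=lambda x,y:onz("top",230+x/3,140+y/3,.258)
for a,b in((P(523,215),P(703,395)),(P(538,206),P(720,375)),(T(126,150),T(108,250))):
    d=(b-a)[:2];print(a,b,np.linalg.norm(d),"theta",np.arctan2(d@[-.993,.116],d@[-.116,-.993]))
```

```text
[0.57142792 0.19029367 0.258     ] [0.34358964 0.19907724 0.258     ] 0.22800752449369802 theta 1.493038380596054
[0.57209632 0.17565796 0.258     ] [0.34948688 0.1788106  0.258     ] 0.22263176694430403 theta 1.468666899735639
[0.57698253 0.17520522 0.258     ] [0.4791064  0.18841802 0.258     ] 0.0987639352467417 theta 1.588689625445494
```

Scaled: 0.29 m / 0.75 = 0.3867, -0.015 m / 0.75 = -0.02.

Call:
tcp_steps(
  motion=[
    {"dy":-0.0053,"aperture":0},
    {"dy":-0.0107,"aperture":0},
    {"dy":-0.016,"aperture":0},
    {"dy":-0.02,"aperture":0},
    {"dy":-0.02,"aperture":0},
    {"dy":0.0133,"aperture":0},
    {"dy":0.08,"aperture":0},
    {"dy":0.1467,"dz":-0.0533,"aperture":0},
    {"dy":0.2267,"dz":-0.0933,"aperture":0},
    {"dy":0.3067,"dz":-0.0933,"aperture":0},
    {"dy":0.3867,"dz":-0.0933,"aperture":0},
    {"dy":0.3867,"dz":-0.0933,"aperture":0},
    {"dy":0.3867,"dz":-0.0933,"aperture":0},
  ],
)

```text
clock: 15.8
position: [0.3646, -0.1286, 0.2943]
ee_rot: [0.999, -0.055, 0.0, -0.0]
ft_force: [0.3, 0.0, -0.3]
grip_width: 0.002
grasp_force: 0.0
```

Run:
```python
from h import *
t=camrig.camera("top");s=camrig.camera("side")
cv2.imwrite("pics/p6.png",np.hstack([cv2.resize(t[140:300,210:345],None,fx=3,fy=3),cv2.resize(s[130:290,210:340],None,fx=3,fy=3)]))
```

```text
(no output)
```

View pics/p6.png

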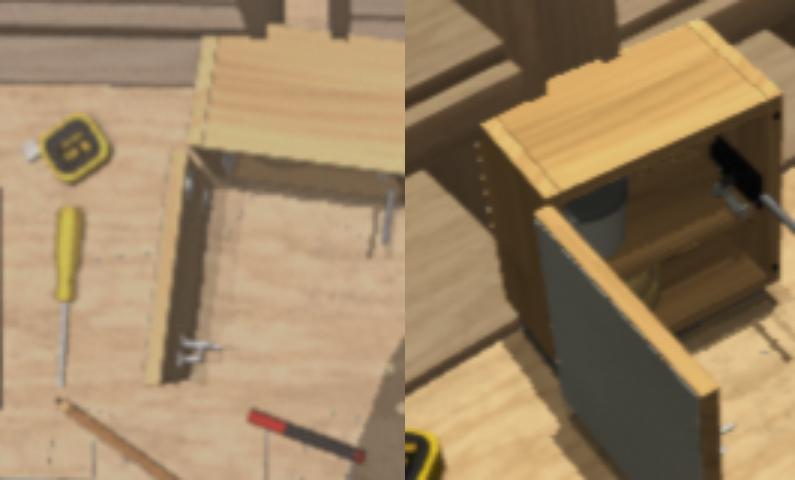

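The door stands open and the arm is clear. The door's top runs from (183, 150) to (155, 383) in the top crop.

Run:
```python
from h import *
T=lambda x,y:onz("top",210+x/3,140+y/3,.258)
P=lambda x,y:onz("side",210+(x-405)/3,130+y/3,.258)
for a,b in((T(176,148),T(147,382)),(T(190,150),T(161,384)),(P(538,215),P(701,398))):
    d=(b-a)[:2];print(a,b,np.linalg.norm(d),"theta",np.arctan2(d@[-.993,.116],d@[-.116,-.993]))
```

```text
[0.57870108 0.18506657 0.258     ] [0.35244721 0.20310383 0.258     ] 0.22697171716231485 theta 1.5340587921571875
[0.57708239 0.17129807 0.258     ] [0.35099702 0.18960431 0.258     ] 0.22682528901335763 theta 1.5352999024612866
[0.57142792 0.19029367 0.258     ] [0.34917781 0.20953667 0.258     ] 0.22308160327166746 theta 1.5408729014625473
```

The door measures about 1.54 rad, which is close to square. The carton is well clear, so I'm handing in.

```bash
python3 -c "
from workcell import manip, camrig, hand_in;print(hand_in())"
```

```text
the job is handed in; nothing more can be done
None
```

I slid the carton about 0.37 m from the hinge, pressed the door so the catch sprang it ajar, swung it open to about 1.54 rad (roughly square), backed the arm clear and handed in at about 16 s; hand-in returned no verdict.

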